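# Open the staining bay and lay the retaining bar over the slides

### The job

Raise the slatted roll-top shutter of the slide-staining bay all the way and let go of it so that it stays open. Then fetch the long retaining bar from the bench and lay it gently, level and centred, across the two saddles over the row of glass slides, so that both ends rest fully down in their saddles; do not drop it in. Use the long bar, not the short one, and leave the other things on the bench where they are.

Things in the scene. Friction and masses are not known exactly. Their poses are not given: they have to be found in the camera images.
- shutter (a joint): Roll-top of the staining bay: aluminium slats 250 mm wide, 6 mm thick, running as one rigid arc of 175 mm radius in curved side tracks, about the level line through axis along the bay's y. Opening angle in rad: 0 shut, 1.257 fully open (end stop); grows as the handle goes up and away from the robot. Friction keeps it wherever it is left; moving it takes about 3 N at the handle.
- edge (a point): Middle of the shutter's front (lowest) edge, moves with it. Fully open it hangs over the seats, 172 mm above axis and about 30 mm in front of it (-x), so that an upright tool over the seats runs into it: there the tool has to lean back 25 to 40 degrees towards the bay's front.
- axis (a point): Centre line of the shutter's tracks, midway between them, 45 mm above the bench; does not move with the shutter. Frame = the bay's: x from its front to its back, y along its width, z up. The bay is fixed, base 390 x 280 mm and 30 mm high with this point over its middle; 252 mm clear between the tracks (10 mm thick); front sill 59 mm high, 180 mm in front of this point.
- handle (a point): Middle of the shutter's handle: level round steel rod, 10 mm thick, 110 mm long along the bay's y, on a 10 mm round leg at each end, 52 mm out from the face of the lowest slat. Radius from axis 230 mm; elevation above the bay's -x direction 0.192 rad + the shutter's value. Its frame turns with the shutter.
- seat (a point): Middle between the two saddles at the height of their seats (74 mm above the bench), frame parallel to the bay's. The saddles are steel posts at y = +75 and -75 mm in this frame, each 14 mm thick along y, with a level seat 32 mm wide in x between two lugs 10 mm high (7 mm thick). The tops of the slides stand 4 mm below the seats, 76 mm long in x, y = -56 to +56 mm.
- bar_mid (a point): Centre of the long retaining bar, 25 mm above its underside. Flat steel bar 26 (x) x 200 (y) x 8 mm (z), upright black grip block in its middle, 18 (x) x 24 (y) mm, from the plate's top to 50 mm above the underside. y along the bar, z up. Loose, flat on the bench, about 0.36 kg, symmetric: either end may point either way. Laid, its centre is 25 mm above seat.
- bar: The long retaining bar again, at the centre of its underside.
- short_bar: A shorter bar of the same make, 26 x 120 x 8 mm with the same grip block, too short for the saddles; origin at the centre of its underside; a bystander, leave it where it is
- jar: Closed jar, diameter 60 mm, 90 mm high, origin under its middle; a bystander, leave it where it is
- beaker: Glass beaker, diameter 72 mm, 85 mm high, origin under its middle; a bystander, leave it where it is
- slide_box: Small cardboard box, 85 x 50 x 30 mm, origin under its middle; a bystander, leave it where it is
- dish: Open white dish, 100 x 85 x 50 mm, origin under its middle; a bystander, leave it where it is
- brush: Brush 160 mm long lying flat, origin under its middle; a bystander, leave it where it is
- weight: Small brass cylinder, diameter 44 mm, 30 mm high, origin under its middle; a bystander, leave it where it is
Things that resemble listed ones, but are neither listed nor needed, are in the scene too. What is shaped like the bar but red or yellow is not meant.

How it is judged:
By the outcome, as a careful person would: the job done as asked, in the order asked, and still so for the second after the job is handed in, with the robot touching nothing.
It also fails if it takes over 64 s, if anything falls off the work surface, if the arm or the gripper's body presses on something with over 40 N, if the wrist force passes 120 N, or if a joint passes its speed limit or range.

### The arm

A 6-joint arm with a two-finger parallel gripper is mounted at the origin on the work surface. World frame = base frame: x ahead of the robot, y to its left, z up, the work surface at z = 0. Lengths are in m, angles in rad, forces in N, time in s.
With the tool pointing down it reaches from about 0.375 to 0.925 m from the base axis. Payload 5.7 kg.
Tool frame: the origin (TCP) lies midway between the tips of the shut fingers; the grasp point (between the pads) lies 19 mm behind it; z points along the fingers, x is the direction in which the jaws open and shut, and the axes are right-handed (so a half turn about z gives the same grasp; the last joint's range is limited). The gripper opens to 88 mm and grips with 3 to 60 N. Pads are 20 mm wide; open, the fingers measure 115 mm over their backs; the gripper's body (75 mm by 178 mm) begins 61 mm behind the grasp point.
Start: joints at [1.181, 0.359, 1.51, -0, 1.272, -0.115], TCP at [0.163, 0.577, 0.223] pointing down, gripper open.
Joint ranges: [-2.97, 2.97], [-1.01, 2.36], [0.21, 2.38], [-0.96, 4.11], [0.2, 2.71], [-2.98, 2.98]. Speed limits (rad/s): [2.39, 2.39, 3.14, 3.14, 3.14, 3.14].

### API

Orientations are given as a unit quaternion [x, y, z, w].
In Python, from bench import move_ptp, servo_line, goto_joints, move_gripper, sleep, inverse_kinematics, capture, PlanningError, close_job, spot_in, silhouettes, current_clock, current_joint_pos, current_qvel, current_joint_torque, current_position, current_orientation, current_force, current_torque, current_finger_gap gives the robot as it stands. Calls block until the motion is done:
- move_ptp(position, orientation): joint-space move of the TCP to a pose.
- servo_line(position, orientation=None, rate=0.15, contact_N=None): straight line of the TCP; orientation=None keeps the orientation; rate is the mean speed in m/s. With contact_N (N) it stops when the force on the tool has changed by that much, and returns True; else False.
- goto_joints(angles): joint-space move.
- move_gripper(opening): finger opening in m; the grip force is fixed at half the most; returns when the fingers have stopped.
- sleep(seconds).
- inverse_kinematics(position, orientation): joint angles nearest the present ones, or None.
- capture(name): name is "scene" or "side" or "wrist"; returns a dict with "image" (420x560x3 uint8, blue, green, red), "range_z" (420x560 float32, m along the optical axis (not along the pixel's ray), 0 where there is no reading), "intrinsics" (3x3 intrinsics, pixels), "k1" (the pictures are not rectified: a ray, as slopes to the right and down, at radius r is drawn at 1 + k1 r^2 times it, then the intrinsics apply), "R" (3x3) and "t" (3): a world point X has camera coordinates R X + t. Camera axes: x right, y down, z forward; pixel columns grow to the right and rows downward; lengths in m; the calibration is good to about 2 mm. A picture is of the moment at which its call begins.
A pose or a line that the arm cannot do raises PlanningError and nothing moves.
- close_job(): hands the job in, once; it reports no verdict.
Trained networks look in the newest picture that a camera, given by its name, has taken for a name from the list of things; names that differ only in an ending like _2 or _b are one class to them, and where a whole thing is asked for, a point or a joint stands for the part that bears it (a point fixed in the world has none). Each returns a list of dicts, best first, with "conf" (0 to 1); they miss things now and then, are a little off and sometimes report something else, mostly with a low value. They report only what shows in the picture. A call takes as long as a camera call. They do not tell look-alikes from the thing itself.
- spot_in(camera, query): "xy" ([column, row] in pixels, amid what is visible of it).
- silhouettes(camera, query): "region" (420x560 bool, what is visible of it) and "xy" ([column, row] in pixels, amid what is visible of it).
Readings, each from a call of its own:
- current_clock(): time.
- current_joint_pos(): joint angles.
- current_qvel(): joint speeds.
- current_joint_torque(): joint torques, N m.
- current_position(): TCP position.
- current_orientation(): TCP orientation.
- current_force(): force on the tool from outside, world axes, zero at the start.
- current_torque(): the same for the moment, N m.
- current_finger_gap(): finger opening in m.
Only numpy, scipy, OpenCV 4.12 (cv2) and the standard library are available. Lean on these libraries where they do the work, as an engineer would, in place of code of your own. Each camera call takes 0.05 s, during which the arm holds its last target. There are 200 camera calls.

## Working session

There is one attempt and no reset: what is moved stays moved. The work goes in short steps, each a Python script; the robot and the scene stay as the last script left them, time stands still between calls to the robot, and variables do not carry over. Pictures are saved under pics/ and viewed, about 8 in all and at most 12, crops included, and the job is handed in when it is done.

```bash
ls; mkdir -p pics; cat > h.py <<'E'
import numpy as np, cv2
from bench import *
from scipy.spatial.transform import Rotation as Ro
def cloud(c):
    K=c["intrinsics"]; h,w=c["range_z"].shape
    u,v=np.meshgrid(np.arange(w),np.arange(h))
    xd=(u-K[0,2])/K[0,0]; yd=(v-K[1,2])/K[1,1]
    x,y=xd.copy(),yd.copy()
    for _ in range(15):
        s=1+c["k1"]*(x*x+y*y); x,y=xd/s,yd/s
    z=c["range_z"]; P=np.stack([x*z,y*z,z],-1)
    W=(P-c["t"])@c["R"]; W[z<=0]=np.nan
    return W
E
python3 - <<'E'
from h import *
a=[]
for n in("scene","side"):
    c=capture(n); np.save(f"{n}0.npy",cloud(c)); cv2.imwrite(f"pics/{n}0.png",c["image"])
    W=np.load(f"{n}0.npy")
    for q in("bar","short_bar","handle","shutter","bar_mid"):
        for d in silhouettes(n,q)[:4]:
            r=d["region"]; p=W[r]; p=p[~np.isnan(p[:,0])]
            print(n,q,round(d["conf"],2),np.round(d["xy"]),r.sum(),np.round(np.median(p,0),3) if len(p) else None)
print(current_clock())
E
```

```text
pics
scene bar 0.83 [213. 194.] 396 [ 0.328 -0.118  0.006]
scene bar 0.79 [320. 167.] 307 [0.333 0.31  0.007]
scene short_bar 0.77 [146. 252.] 290 [ 0.466 -0.367  0.007]
scene short_bar 0.58 [280. 273.] 11875 [ 0.771 -0.004  0.186]
scene handle 0.82 [269. 226.] 1904 [0.612 0.009 0.206]
scene shutter 0.73 [274. 229.] 1976 [0.612 0.015 0.205]
scene bar_mid 0.62 [210. 201.] 459 [ 0.33  -0.123  0.005]
scene bar_mid 0.57 [323. 166.] 370 [0.333 0.31  0.005]
scene bar_mid 0.29 [177. 301.] 563 [ 0.657 -0.33   0.042]
side bar 0.88 [222. 274.] 585 [ 0.322 -0.126  0.009]
side bar 0.56 [196. 190.] 393 [0.321 0.307 0.008]
side bar 0.52 [243. 180.] 295 [0.5   0.337 0.009]
side short_bar 0.63 [289. 334.] 471 [ 0.455 -0.381  0.009]
side handle 0.95 [284. 194.] 3010 [0.567 0.011 0.181]
side handle 0.33 [242. 180.] 315 [0.5   0.337 0.009]
side shutter 0.87 [284. 196.] 2913 [0.569 0.009 0.182]
side bar_mid 0.88 [218. 275.] 521 [ 0.323 -0.127  0.009]
side bar_mid 0.86 [242. 184.] 346 [0.505 0.331 0.008]
side bar_mid 0.61 [197. 194.] 363 [0.318 0.306 0.008]
0.6
```

```bash
python3 - <<'E'
import cv2,numpy as np
a=cv2.imread("pics/scene0.png");b=cv2.imread("pics/side0.png")
cv2.imwrite("pics/v1.png",cv2.resize(a,(800,600),interpolation=cv2.INTER_CUBIC))
cv2.imwrite("pics/v2.png",cv2.resize(b,(800,600),interpolation=cv2.INTER_CUBIC))
E
```

```text
(no output)
```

View pics/v1.png

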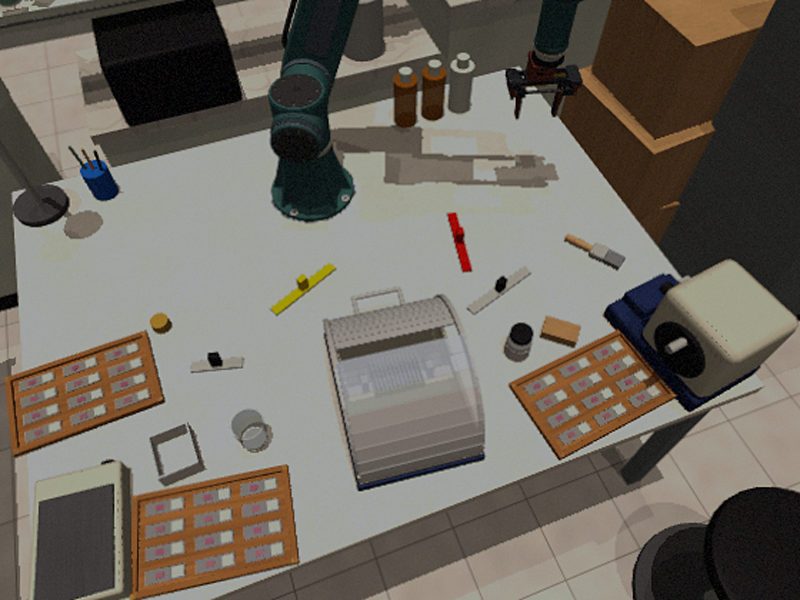

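View pics/v2.png

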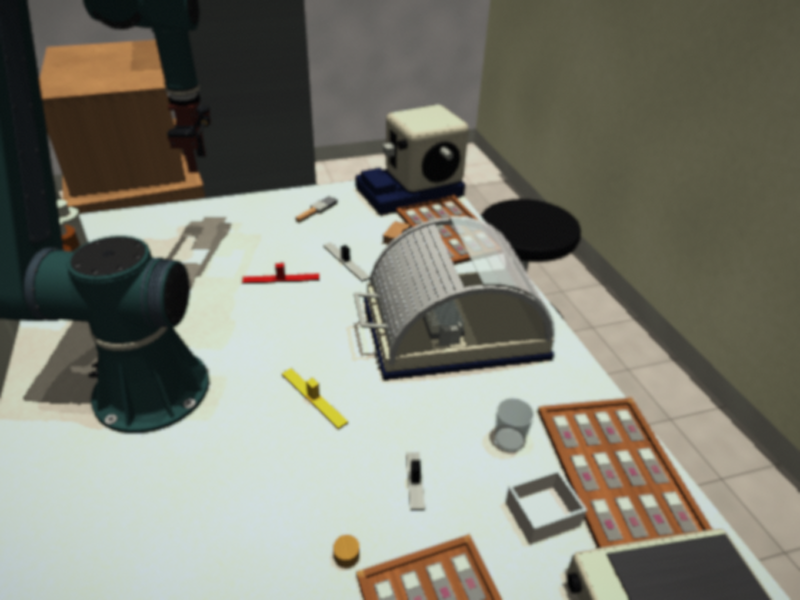

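The picture shows several bar-like things. In v1 pixels (800x600) they are red (459,241), yellow (303,289), grey short (218,362, about 0.12 m) and grey long (500,290). The long grey one fits; I'll check its length below. The bay is at about (405,390), with its handle facing the robot.

```bash
cat > fit.py <<'E'
from h import *
from scipy.optimize import least_squares
def fitbay(P,x0):
    # P: points on hood; cylinder r about axis line at z=.045
    def res(q):
        cx,yaw,r=q
        d=(P[:,0]-cx)*np.cos(yaw)+P[:,1]*np.sin(yaw)
        return np.hypot(d,P[:,2]-.045)-r
    s=least_squares(res,x0,loss="soft_l1",f_scale=.003)
    return s.x,res(s.x)
E
python3 - <<'E'
from fit import *
for n in("scene","side"):
    W=np.load(n+"0.npy"); img=cv2.imread(f"pics/{n}0.png")
    P=W.reshape(-1,3); m=(P[:,0]>.45)&(P[:,0]<1.0)&(abs(P[:,1])<.25)&(P[:,2]>.1)&(P[:,2]<.3)
    Q=P[m]; q,r=fitbay(Q,[.7,0,.178]); print(n,len(Q),q,np.percentile(abs(r),[30,50,70,90]))
    c,yaw=q[0],q[1]
    for k in range(2):
        ok=abs(r)<.006; q,r2=fitbay(Q[ok],q)
        d=(Q[:,0]-q[0])*np.cos(q[1])+Q[:,1]*np.sin(q[1]); r=np.hypot(d,Q[:,2]-.045)-q[2]
    ok=abs(r)<.006
    t=-(Q[:,0]-q[0])*np.sin(q[1])+Q[:,1]*np.cos(q[1])
    d=(Q[:,0]-q[0])*np.cos(q[1])+Q[:,1]*np.sin(q[1])
    print(q,ok.sum(),"t range",np.percentile(t[ok],[0.5,1,2,98,99,99.5]),"d",np.percentile(d[ok],[1,99]))
    # handle: outside radius
    rr=np.hypot(d,Q[:,2]-.045); h=(rr>.215)&(rr<.245)&(d<0)
    print("handle",h.sum(),np.median(t[h]) if h.any() else 0,np.percentile(t[h],[2,98]) if h.any() else 0,np.median(np.arctan2(Q[h,2]-.045,-d[h])), np.median(rr[h]))
    # bar
    g=cv2.cvtColor(img,cv2.COLOR_BGR2HSV)
    m=(W[...,0]>.4)&(W[...,0]<.6)&(W[...,1]>.22)&(W[...,1]<.46)&(W[...,2]>.02)&(W[...,2]<.08)
    print("blk",m.sum(),np.median(W[m],0), W[m].min(0),W[m].max(0))
    m2=(W[...,0]>.4)&(W[...,0]<.6)&(W[...,1]>.22)&(W[...,1]<.46)&(W[...,2]>.0045)&(W[...,2]<.08)
    B=W[m2][:,:2]; 
    print(len(B),cv2.minAreaRect(B.astype(np.float32)))
E
```

```text
scene 9243 [ 0.69167403 -0.11223267  0.18185277] [0.00121684 0.002121   0.00333306 0.00540469]
[ 0.69169551 -0.11156917  0.18184134] 8618 t range [-0.12790428 -0.12599798 -0.12331402  0.13597763  0.1390686   0.14043633] d [-0.13938103  0.1701881 ]
handle 3 -0.04040671453528727 [-0.0412597   0.03174745] 0.23627287629731905 0.23538418143427853
blk 62 [0.50808528 0.34387651 0.04142173] [0.49610916 0.33178692 0.02267938] [0.51709268 0.36345889 0.05531403]
341 ((0.4943404793739319, 0.34038180112838745), (0.18904654681682587, 0.237033411860466), 1.2003058195114136)
side 5271 [ 0.68995476 -0.11887293  0.18373227] [0.00130958 0.00223912 0.00358028 0.00611797]
[ 0.69083614 -0.11307124  0.18440971] 4706 t range [-0.1330541  -0.13214816 -0.1309816   0.13398011  0.13662944  0.13905454] d [-0.17660141  0.13717008]
handle 6 -0.013132701318789795 [-0.04105996  0.00687123] 0.2349792576941472 0.2396449863316624
blk 60 [0.49972407 0.33835291 0.03969677] [0.49059118 0.32766357 0.02101033] [0.51154797 0.35685724 0.05496672]
333 ((0.4885006844997406, 0.3376035690307617), (0.22155675292015076, 0.18545672297477722), 86.97542572021484)
```

```bash
cat >> h.py <<'E'
def tool(pitch,yaw,jaw="v"):
    """z tool at pitch below horizontal in heading yaw; jaw 'v': jaws open in vertical plane, 'h': level across"""
    z=np.array([np.cos(pitch)*np.cos(yaw),np.cos(pitch)*np.sin(yaw),-np.sin(pitch)])
    y=np.array([-np.sin(yaw),np.cos(yaw),0]); 
    x=np.cross(y,z) if jaw=="v" else y
    if jaw!="v": y=np.cross(z,x)
    return [Ro.from_matrix(np.stack([s*x,s*y,z],1)).as_quat() for s in(1,-1)]
def axis2w(p,ax,yaw):
    c,s=np.cos(yaw),np.sin(yaw); return np.array([ax[0]+c*p[0]-s*p[1],ax[1]+s*p[0]+c*p[1],.045+p[2]])
E
python3 - <<'E'
from h import *
ax=np.array([.692,0.,.045]);yaw=-.112
for p in(.6,.8,.9,1.0,1.2,1.4):
  for i in(0,1):
    o=[]
    for e in(.192,.5,.8,1.1,1.449):
        q=tool(p,yaw)[i]; g=axis2w([-.23*np.cos(e),0,.23*np.sin(e)],ax,yaw)
        z=Ro.from_quat(q).as_matrix()[:,2]
        j=inverse_kinematics(g+.019*z,q); o.append(None if j is None else np.round(j,2).tolist())
    print(p,i,o)
q0=current_orientation();print(q0,current_position())
c=capture("wrist");R=Ro.from_quat(q0).as_matrix()
print("cam in tool",R.T@(-c["R"].T@c["t"]-current_position()),"\n",c["R"]@R)
E
```

```text
0.6 0 [None, None, None, [-0.08, 0.18, 2.3, 3.22, 0.32, -0.06], None]
0.6 1 [None, None, None, None, None]
0.8 0 [None, None, None, None, None]
0.8 1 [None, None, None, None, [-0.09, 0.18, 1.98, -0.07, 0.21, 0.08]]
0.9 0 [None, None, None, None, None]
0.9 1 [None, None, None, [-0.09, 0.11, 2.07, -0.05, 0.29, 0.07], [-0.09, 0.19, 1.9, -0.03, 0.39, 0.04]]
1.0 0 [None, None, None, None, None]
1.0 1 [None, None, [-0.09, 0.11, 2.14, -0.04, 0.32, 0.06], [-0.09, 0.12, 1.99, -0.03, 0.46, 0.04], [-0.09, 0.2, 1.81, -0.02, 0.56, 0.03]]
1.2 0 [None, None, None, None, None]
1.2 1 [[-0.09, 0.31, 2.24, -0.04, 0.22, 0.06], [-0.09, 0.18, 2.13, -0.02, 0.46, 0.04], [-0.09, 0.14, 1.98, -0.01, 0.65, 0.03], [-0.09, 0.17, 1.82, -0.01, 0.78, 0.02], [-0.1, 0.26, 1.64, -0.01, 0.87, 0.02]]
1.4 0 [None, None, None, None, None]
1.4 1 [[-0.09, 0.33, 2.09, -0.01, 0.56, 0.03], [-0.09, 0.24, 1.97, -0.0, 0.76, 0.02], [-0.09, 0.22, 1.82, -0.0, 0.93, 0.02], [-0.1, 0.25, 1.66, -0.0, 1.06, 0.02], [-0.1, 0.34, 1.47, -0.0, 1.16, 0.01]]
[ 7.97298007e-01  6.03585855e-01 -4.99683186e-05  2.83609690e-05] [0.16280042 0.57743749 0.22263079]
cam in tool [-0.00050664 -0.06734489 -0.16077811] 
 [[ 9.99999294e-01  9.23749976e-04  7.46798056e-04]
 [-7.12145918e-04  9.69397492e-01 -2.45495409e-01]
 [-9.50720541e-04  2.45494704e-01  9.69397466e-01]]
```

```bash
python3 - <<'E'
from h import *
yaw=-.112
q=tool(np.pi/2,0)[1]
t0=current_clock()
move_ptp([.49,.30,.34],q); c=capture("wrist"); np.save("wb.npy",cloud(c)); cv2.imwrite("pics/wb.png",c["image"])
q=tool(1.4,yaw)[1]
try:
    move_ptp([.47,.03,.33],q); c=capture("wrist"); np.save("wh.npy",cloud(c)); cv2.imwrite("pics/wh.png",c["image"])
except PlanningError as e: print(e)
d=silhouettes("wrist","handle")
for k in d: print(k["conf"],k["xy"],k["region"].sum())
if d: np.save("hreg.npy",d[0]["region"])
print(current_clock()-t0,current_clock())
a=cv2.imread("pics/wb.png");b=cv2.imread("pics/wh.png")
cv2.imwrite("pics/v3.png",cv2.resize(np.hstack([a,b]),(800,300),interpolation=cv2.INTER_AREA))
E
```

```text
0.98 [370.7, 159.8] 46175
2.8333 3.4833
```

View pics/v3.png

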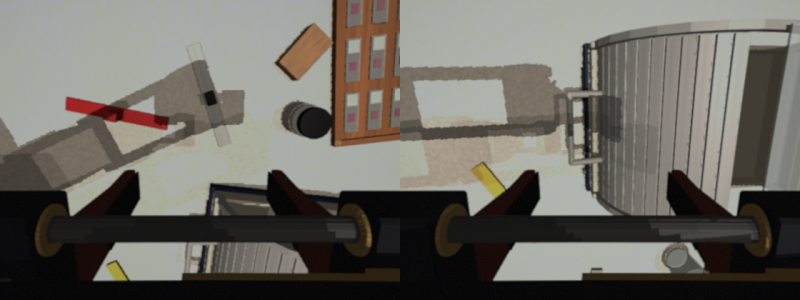

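Left half: grey long bar with grip at (208,93), with the red decoy beside it. Right half: the handle rod at x≈570, between y≈92 and 162. Now measure both.

```bash
python3 - <<'E'
from fit import *
W=np.load("wb.npy"); img=cv2.imread("pics/wb.png")
m=(W[...,0]>.38)&(W[...,0]<.62)&(W[...,1]>.2)&(W[...,1]<.47)&(W[...,2]>.005)&(W[...,2]<.014)
n,l,s,ce=cv2.connectedComponentsWithStats(m.astype(np.uint8))
for i in range(1,n):
    if s[i,4]>150:
        P=W[l==i][:,:2].astype(np.float32); print("plate",s[i,:5],cv2.minAreaRect(P),img[l==i].mean(0))
m=(W[...,0]>.38)&(W[...,0]<.62)&(W[...,1]>.2)&(W[...,1]<.47)&(W[...,2]>.04)&(W[...,2]<.06)
n,l,s,ce=cv2.connectedComponentsWithStats(m.astype(np.uint8))
for i in range(1,n):
    if s[i,4]>30:
        P=W[l==i]; print("top",s[i],cv2.minAreaRect(P[:,:2].astype(np.float32)),P.mean(0),img[l==i].mean(0))
W=np.load("wh.npy"); P=W[:250].reshape(-1,3)
m=(P[:,0]>.35)&(P[:,0]<1)&(abs(P[:,1])<.25)&(P[:,2]>.04)&(P[:,2]<.3); Q=P[m]
r=np.zeros(len(Q)); q=[.69,-.112,.18]
for k in range(4):
    ok=(abs(r)<(.03,.008,.005,.004)[k])&(np.hypot((Q[:,0]-.69),Q[:,2]-.045)<.2)&(Q[:,2]>.09); q,_=fitbay(Q[ok],q)
    c,s=np.cos(q[1]),np.sin(q[1]); d=(Q[:,0]-q[0])*c+Q[:,1]*s; t=-(Q[:,0]-q[0])*s+Q[:,1]*c; r=np.hypot(d,Q[:,2]-.045)-q[2]
print(q,ok.sum(),np.median(abs(r[ok])),"t",np.percentile(t[ok],[.2,1,99,99.8]))
rr=np.hypot(d,Q[:,2]-.045)
h=(rr>.222)&(rr<.25)&(d<-.1)&(Q[:,2]>.06)&(abs(t)<.1)
e=np.arctan2(Q[h,2]-.045,-d[h])
print("handle",h.sum(),np.percentile(t[h],[0,2,50,98,100]),np.median(e),np.median(rr[h]),np.median(Q[h],0))
H=Q[h];print(np.polyfit(H[:,1],H[:,0],1),H[:,1].min(),H[:,1].max(), H[:,2].max())
E
```

```text
plate [ 262   60   62  146 2438] ((0.5016118288040161, 0.3447904586791992), (0.02595067396759987, 0.1993185430765152), 18.550067901611328) [108.37243642 117.24487285 119.43847416]
plate [207 159  30  24 499] ((0.3981769382953644, 0.29732394218444824), (0.02601131983101368, 0.04131048545241356), 78.53377532958984) [ 29.1242485   31.25651303 110.39478958]
top [286 127  18  22 274] ((0.5014669299125671, 0.3450148403644562), (0.017978213727474213, 0.02403203770518303), 18.79965591430664) [0.50142725 0.34522425 0.04859164] [21.18613139 21.77737226 22.7810219 ]
[ 0.6817852  -0.1075595   0.17760242] 39931 0.0005808272820469196 t [-0.06769604 -0.05566832  0.14051883  0.14169943]
handle 991 [-0.05282105 -0.04991658  0.01085033  0.06448375  0.06631601] 0.2222656520331197 0.23107135459758438 [0.45886203 0.03501936 0.09583908]
[0.11138063 0.45531288] -0.029005905574165717 0.09020223339416082 0.09913512629379799
```

Bar length 0.199 x 0.026 m, so it is the long one: centre (0.5015, 0.345), long axis at 108.6°. Bay: axis ≈(0.6825, 0.006), yaw ≈ -0.109, with fitted radius 0.1776 against the expected 0.178. The shutter is shut. Now raise it.

```bash
cat >> h.py <<'E'
AX=np.array([.6825,.0062]); YAW=-.109
def hand(e,q,back=0,r=.23):
    z=Ro.from_quat(q).as_matrix()[:,2]
    return axis2w([-r*np.cos(e),.0005,r*np.sin(e)],AX,YAW)+(.019-back)*z
E
python3 - <<'E'
from h import *
q=tool(1.25,YAW)[1]
move_gripper(.045)
move_ptp(hand(.192,q,.10),q)
print("hit",servo_line(hand(.192,q),q,rate=.12,contact_N=10),current_force())
move_gripper(0.0); print("gap",current_finger_gap(),current_force())
if .006<current_finger_gap()<.014:
    es=np.linspace(.192,1.45,12)
    for e in es[1:-1]:
        servo_line(hand(e,q),q,rate=.12); 
        print(round(e,2),np.round(current_force(),1),round(current_finger_gap(),4))
    print(servo_line(hand(1.475,q),q,rate=.06,contact_N=20),current_force(),current_position()-hand(1.449,q))
print(current_clock())
c=capture("scene"); cv2.imwrite("pics/s2.png",c["image"])
E
```

```text
hit False [-0.3641901  -0.21799889  0.04992346]
gap 0.009494613214381008 [ 4.37193138 -0.79388223 -0.91842024]
0.31 [ 7.6 -1.3 -3.4] 0.009
0.42 [ 9.5 -0.6 -3.9] 0.0091
0.54 [ 8.3 -1.5 -4.7] 0.009
0.65 [ 9.6 -0.6 -6.9] 0.0091
0.76 [ 7.6 -0.7 -6.9] 0.0092
0.88 [ 4.2 -1.7 -3.1] 0.0093
0.99 [-2.9 -1.8  4.5] 0.0094
1.11 [-1.5 -2.3  5. ] 0.0088
1.22 [-0.3 -3.1  4. ] 0.0093
1.34 [ 0.5 -3.   3.6] 0.0091
True [-2.0960954  -0.43818841  4.47859945] [ 5.07672265e-05 -3.63350142e-04 -7.87608943e-04]
10.825
```

```bash
python3 - <<'E'
from h import *
q=tool(1.25,YAW)[1]
move_gripper(.03)
print(servo_line(hand(1.449,q,.09),q,rate=.15,contact_N=15))
c=capture("wrist"); np.save("w2.npy",cloud(c)); cv2.imwrite("pics/w2.png",c["image"])
S=np.array([AX[0]-.03,AX[1]+.003,.074]); ok=False
for p in(.8,.9,1.0,1.1,1.2):
    qq=tool(p,YAW)[1]; R=Ro.from_quat(qq).as_matrix()
    for dist in(.36,.33,.30,.27):
        # aim camera axis (.0,.245,.969) in tool through seat
        cam=S-dist*R@np.array([-.001,.245,.969]); tcp=cam-R@np.array([-.0005,-.0673,-.1608])
        j=inverse_kinematics(tcp,qq)
        if j is not None: ok=True;break
    if ok:break
print(p,dist,tcp,cam)
move_ptp(tcp,qq)
c=capture("wrist"); np.save("w3.npy",cloud(c)); cv2.imwrite("pics/w3.png",c["image"])
c=capture("scene"); np.save("s3.npy",cloud(c)); cv2.imwrite("pics/s3.png",c["image"])
a=c["image"][150:360,180:380]
b=cv2.resize(cv2.imread("pics/w3.png"),(560,420))
cv2.imwrite("pics/v4.png",np.hstack([cv2.resize(b,(520,390)),cv2.resize(a,(280,390))[:, :280]]))
print(current_clock())
E
```

```text
False
0.9 0.36 [0.5392494  0.04261821 0.22183138] [0.44681955 0.12043494 0.34747954]
13.1667
```

View pics/v4.png

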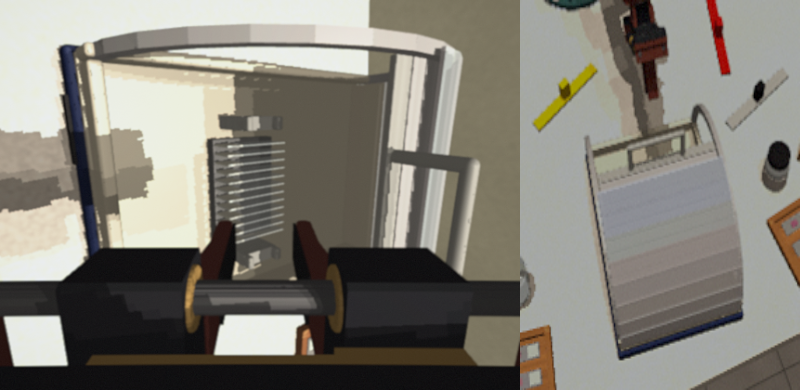

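The shutter is open and the handle is up. The saddles show at (250,122) and (260,255), with the slide row between them. Measure the seat and check the shutter angle.

```bash
python3 - <<'E'
from h import *
W=np.load("w3.npy")
c,s=np.cos(YAW),np.sin(YAW)
d=(W[...,0]-AX[0])*c+(W[...,1]-AX[1])*s; t=-(W[...,0]-AX[0])*s+(W[...,1]-AX[1])*c; z=W[...,2]
for sg in(1,-1):
    m0=(abs(d)<.09)&(abs(t-sg*.075)<.02)
    print("side",sg,np.histogram(z[m0],np.arange(.03,.1,.005))[0])
    for lo,hi,nm in((.0785,.09,"lugs"),(.069,.0785,"seat")):
        m=m0&(z>lo)&(z<hi)
        P=np.stack([d[m],t[m]],1).astype(np.float32)
        if len(P)>10: print(nm,len(P),np.round([*P.min(0),*P.max(0),*P.mean(0),np.median(z[m])],4),[np.round(v,4).tolist() if not np.isscalar(v) else round(v,1) for v in cv2.minAreaRect(P)])
m=(abs(d)<.1)&(abs(t)<.062)&(z>.05)&(z<.08)
print("slides",m.sum(),np.round(np.percentile(d[m],[1,99]),4),np.round(np.percentile(t[m],[1,99]),4),np.median(z[m]))
# tracks (inner/outer) & sill
m=(z>.05)&(z<.07)&(d<-.15)&(d>-.21); print("sill d",np.percentile(d[m],[2,98]),"t",np.percentile(t[m],[1,99]))
rr=np.hypot(d,z-.045); m=(rr>.21)&(rr<.25)&(z>.2)
print("handle e",m.sum(),np.median(np.arctan2(z[m]-.045,-d[m])))
E
```

```text
side 1 [411  64 226  38  44  42  46  49 384  99 199   0   0   0]
lugs 229 [-0.0562  0.0679 -0.0095  0.0814 -0.0343  0.0747  0.0823] [[-0.0329, 0.0747], [0.0467, 0.0135], 0.1]
seat 463 [-0.0567  0.0677 -0.0141  0.0817 -0.0335  0.075   0.0732] [[-0.0354, 0.0747], [0.0137, 0.0426], 89.6]
side -1 [116  14  47  65  65  94 111 113 345  81 159   0   0   0]
lugs 181 [-0.0566 -0.0819 -0.0099 -0.0677 -0.0353 -0.0741  0.0825] [[-0.0332, -0.0749], [0.0142, 0.0467], 89.7]
seat 430 [-0.0566 -0.0826 -0.0101 -0.0674 -0.0343 -0.0735  0.0732] [[-0.0333, -0.0751], [0.0465, 0.0152], 0.3]
slides 4512 [-0.0709  0.0044] [-0.0521  0.053 ] 0.06288365265571842
sill d [-0.18707612 -0.15799346] t [-0.0269741   0.13351395]
handle e 3850 1.424149596436799
```

```bash
cat >> h.py <<'E'
BAR=np.array([.5015,.3449]); BYAW=np.radians(18.6); HG=.035
SEAT=axis2w([-.033,0,0],AX,YAW); SEAT[2]=.074
def gp(base,q,h=HG,back=0):  # tcp so grasp point is h above base
    z=Ro.from_quat(q).as_matrix()[:,2]; return np.array(base)+[0,0,h]+(.019-back)*z
E
python3 - <<'E'
from h import *
b=[*BAR,0]; f=lambda j:None if j is None else np.round(j,2).tolist()
for p in(.9,.96,1.02,1.08):
  for i in(0,1):
    q=tool(p,BYAW,"h")[i]; k=tool(p,YAW,"h")[i]
    print(p,i,[f(inverse_kinematics(gp(b,q,back=x),q)) for x in(0,.1)],[f(inverse_kinematics(gp(SEAT,k,back=x),k)) for x in(0,.12)])
print(SEAT)
z=Ro.from_quat(current_orientation()).as_matrix()[:,2]
servo_line(current_position()-.12*z,rate=.2); print(current_position(),current_clock())
E
```

```text
0.9 0 [[0.58, 0.62, 2.19, 3.62, 0.35, 1.32], [0.63, 0.39, 2.27, 4.02, 0.25, 0.95]] [None, None]
0.9 1 [[0.58, 0.62, 2.19, 3.62, 0.35, -1.82], [0.63, 0.39, 2.27, 4.02, 0.25, -2.19]] [None, None]
0.96 0 [[0.57, 0.59, 2.15, 3.78, 0.24, 1.15], None] [None, [-0.08, 0.18, 2.09, -0.07, 0.27, -1.48]]
0.96 1 [[0.57, 0.59, 2.15, 3.78, 0.24, -1.99], None] [None, [-0.08, 0.18, 2.09, -0.07, 0.27, 1.66]]
1.02 0 [None, None] [None, [-0.08, 0.18, 2.02, -0.04, 0.39, -1.51]]
1.02 1 [None, None] [None, [-0.08, 0.18, 2.02, -0.04, 0.39, 1.63]]
1.08 0 [None, [0.58, 0.33, 2.1, -0.47, 0.26, -0.88]] [[-0.08, 0.44, 1.95, -0.04, 0.27, -1.51], [-0.08, 0.2, 1.96, -0.03, 0.5, -1.52]]
1.08 1 [None, [0.58, 0.33, 2.1, -0.47, 0.26, 2.26]] [[-0.08, 0.44, 1.95, -0.04, 0.27, 1.63], [-0.08, 0.2, 1.96, -0.03, 0.5, 1.62]]
[0.64969584 0.00978988 0.074     ]
[0.46819769 0.05039994 0.31758351] 13.9167
```

```bash
python3 - <<'E'
from h import *
b=[*BAR,0]
for p in(1.06,1.08,1.10,1.12,1.14):
    q=tool(p,BYAW,"h")[0]; k=tool(p,YAW,"h")[0]
    r=[]
    for x,qq,B in((0,q,b),(.04,q,b),(.1,q,b),(0,k,SEAT),(.12,k,SEAT)):
        j=inverse_kinematics(gp(B,qq,back=x),qq); r.append(None if j is None else np.round(j[[3,4,5]],2).tolist())
    print(p,r)
E
```

```text
1.06 [None, None, [-0.58, 0.23, -0.78], [-0.05, 0.23, -1.5], [-0.03, 0.46, -1.52]]
1.08 [None, None, [-0.47, 0.26, -0.88], [-0.04, 0.27, -1.51], [-0.03, 0.5, -1.52]]
1.1 [None, None, [-0.39, 0.3, -0.97], [-0.04, 0.3, -1.52], [-0.02, 0.54, -1.53]]
1.12 [None, [-0.49, 0.21, -0.89], [-0.33, 0.33, -1.03], [-0.03, 0.34, -1.52], [-0.02, 0.57, -1.53]]
1.14 [None, [-0.4, 0.25, -0.98], [-0.28, 0.36, -1.09], [-0.03, 0.38, -1.52], [-0.02, 0.61, -1.53]]
```

```bash
python3 - <<'E'
from h import *
for p in(1.05,1.08,1.1):
  for R in(.40,.44,.48,.52,.56,.60,.64,.7):
    r=[]
    for a in (.5,):
      B=[R*np.cos(a),R*np.sin(a),0]; q=tool(p,a,"h")[0]
      for x in(0,.05,.1):
        j=inverse_kinematics(gp(B,q,back=x),q); r.append(None if j is None else np.round(j[1:],2).tolist())
    print(p,R,r)
q=tool(np.pi/2,BYAW,"h")[0]
print([inverse_kinematics(gp([*BAR,0],q,back=x),q) for x in(0,.12)])
W=np.load("scene0.npy");m=(W[...,2]>.03)&(W[...,0]>.35)&(W[...,0]<.75)&(W[...,1]>.14)&(W[...,1]<.45)
for x in np.arange(.35,.75,.03): print(round(x,2),''.join('#' if (m&(abs(W[...,0]-x)<.015)&(abs(W[...,1]-y)<.015)).sum()>2 else '.' for y in np.arange(.14,.46,.03)))
E
```

```text
1.05 0.4 [None, None, None]
1.05 0.44 [None, None, None]
1.05 0.48 [None, None, None]
1.05 0.52 [[0.52, 2.3, 2.66, 0.22, 1.86], None, None]
1.05 0.56 [None, None, None]
1.05 0.6 [None, None, None]
1.05 0.64 [None, None, [0.35, 2.09, 0.43, 0.2, -2.14]]
1.05 0.7 [None, None, [0.41, 1.96, 0.29, 0.26, -1.98]]
1.08 0.4 [None, None, None]
1.08 0.44 [None, None, None]
1.08 0.48 [[0.5, 2.37, 2.67, 0.23, 1.83], None, None]
1.08 0.52 [None, None, None]
1.08 0.56 [None, None, None]
1.08 0.6 [None, None, [0.31, 2.14, 0.39, 0.22, -2.12]]
1.08 0.64 [None, None, [0.35, 2.06, 0.31, 0.26, -2.01]]
1.08 0.7 [None, [0.51, 1.91, 0.27, 0.24, -1.96], [0.41, 1.93, 0.22, 0.32, -1.9]]
1.1 0.4 [None, None, None]
1.1 0.44 [None, None, None]
1.1 0.48 [None, None, None]
1.1 0.52 [None, None, [0.22, 2.28, 0.53, 0.2, -2.29]]
1.1 0.56 [None, None, [0.27, 2.2, 0.41, 0.23, -2.14]]
1.1 0.6 [None, None, [0.31, 2.12, 0.32, 0.26, -2.04]]
1.1 0.64 [None, [0.46, 2.02, 0.35, 0.2, -2.05], [0.35, 2.04, 0.25, 0.3, -1.96]]
1.1 0.7 [[0.61, 1.86, 0.28, 0.21, -1.96], [0.51, 1.89, 0.22, 0.28, -1.91], [0.41, 1.91, 0.18, 0.36, -1.87]]
[array([ 4.89004125e-01,  6.12309883e-01,  1.67441578e+00, -4.44089210e-16,
        8.54866985e-01, -1.40642344e+00]), array([ 4.89004125e-01,  4.57415047e-01,  1.58644611e+00, -4.44089210e-16,
        1.09773150e+00, -1.40642344e+00])]
0.35 ...........
0.38 ...........
0.41 ...........
0.44 ...........
0.47 ...........
0.5 .......#...
0.53 .......#...
0.56 #..........
0.59 #..........
0.62 #..........
0.65 #....##..##
0.68 #....##.###
0.71 .....##..##
0.74 ...........
```

```bash
python3 - <<'E'
from h import *
for p in(1.06,1.08,1.1,1.12):
  for B in([.5015,.3449,0],[.52,.31,0],[.53,.29,0],[.54,.33,0]):
   for off in(-.08,-.12,-.16):
    r=[]
    a=np.arctan2(B[1],B[0])+off; q=tool(p,a,"h")[0]
    for x in(0,.05,.1):
        j=inverse_kinematics(gp(B,q,back=x),q); r.append(None if j is None else np.round(j[3:],2).tolist())
    if r[0] is not None: print(p,B,off,r)
E
python3 - <<'E'
from h import *
for hg in(.035,.039):
 for p in(1.06,1.08,1.10,1.12,1.135,1.15):
  o=[]
  for R in(.44,.5,.55,.6,.62,.64,.66,.68,.7,.75):
    B=[R*np.cos(.55),R*np.sin(.55),0]; best=0
    for off in(-.2,-.16,-.12,-.08,-.04):
      q=tool(p,.55+off,"h")[0]; J=[inverse_kinematics(gp(B,q,h=hg+u),q) for u in (0,.05)]
      if all(j is not None and abs(j[3])<1.5 for j in J): best=max(best,round(J[0][4],2))
    o.append((R,best))
  print(hg,p,[x for x in o if x[1]])
E
```

```text
0.035 1.06 [(0.75, np.float64(0.22))]
0.035 1.08 [(0.75, np.float64(0.26))]
0.035 1.1 [(0.7, np.float64(0.22)), (0.75, np.float64(0.29))]
0.035 1.12 [(0.68, np.float64(0.22)), (0.7, np.float64(0.25)), (0.75, np.float64(0.32))]
0.035 1.135 [(0.66, np.float64(0.22)), (0.68, np.float64(0.25)), (0.7, np.float64(0.28)), (0.75, np.float64(0.35))]
0.035 1.15 [(0.64, np.float64(0.21)), (0.66, np.float64(0.24)), (0.68, np.float64(0.27)), (0.7, np.float64(0.3)), (0.75, np.float64(0.38))]
0.039 1.06 [(0.75, np.float64(0.23))]
0.039 1.08 [(0.75, np.float64(0.26))]
0.039 1.1 [(0.68, np.float64(0.2)), (0.7, np.float64(0.23)), (0.75, np.float64(0.3))]
0.039 1.12 [(0.66, np.float64(0.2)), (0.68, np.float64(0.23)), (0.7, np.float64(0.26)), (0.75, np.float64(0.33))]
0.039 1.135 [(0.64, np.float64(0.2)), (0.66, np.float64(0.23)), (0.68, np.float64(0.26)), (0.7, np.float64(0.29)), (0.75, np.float64(0.36))]
0.039 1.15 [(0.64, np.float64(0.22)), (0.66, np.float64(0.25)), (0.68, np.float64(0.28)), (0.7, np.float64(0.31)), (0.75, np.float64(0.38))]
```

```bash
python3 - <<'E'
from h import *
b=[*BAR,0];p=1.07
for i in(0,1):
    q=tool(p,BYAW+np.pi,"h")[i]; k=tool(p,YAW,"h")[i]
    for x in(0,.1): print(i,"pick",np.round(inverse_kinematics(gp(b,q,back=x),q),2))
    for up,x in((0,0),(.012,0),(.012,.15),(.012,.2)): 
        j=inverse_kinematics(gp(SEAT,k,h=HG+up,back=x),k);print("place",up,x,None if j is None else np.round(j,2))
E
```

```text
0 pick [0.45 0.85 1.26 0.06 1.53 1.68]
0 pick [0.44 0.82 1.08 0.06 1.75 1.69]
place 0 0 [-0.08  0.44  1.95 -0.05  0.25 -1.5 ]
place 0.012 0 [-0.08  0.42  1.94 -0.04  0.28 -1.51]
place 0.012 0.15 [-0.08  0.12  1.94 -0.03  0.58 -1.52]
place 0.012 0.2 [-0.08  0.02  1.92 -0.02  0.7  -1.53]
1 pick [ 0.45  0.85  1.26  0.06  1.53 -1.46]
1 pick [ 0.44  0.82  1.08  0.06  1.75 -1.46]
place 0 0 [-0.08  0.44  1.95 -0.05  0.25  1.64]
place 0.012 0 [-0.08  0.42  1.94 -0.04  0.28  1.63]
place 0.012 0.15 [-0.08  0.12  1.94 -0.03  0.58  1.62]
place 0.012 0.2 [-0.08  0.02  1.92 -0.02  0.7   1.62]
```

Direct leaning picks are blocked by joint 5's lower limit. Picking with the tool leaning outward and turning the bar half round (it is symmetric) reaches both ends. First the confirming crop.

```bash
python3 -c "
import cv2;a=cv2.imread('pics/wb.png')[40:230,80:480];cv2.imwrite('pics/v5.png',cv2.resize(a,(800,380),interpolation=cv2.INTER_CUBIC))"
```

```text
(no output)
```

View pics/v5.png

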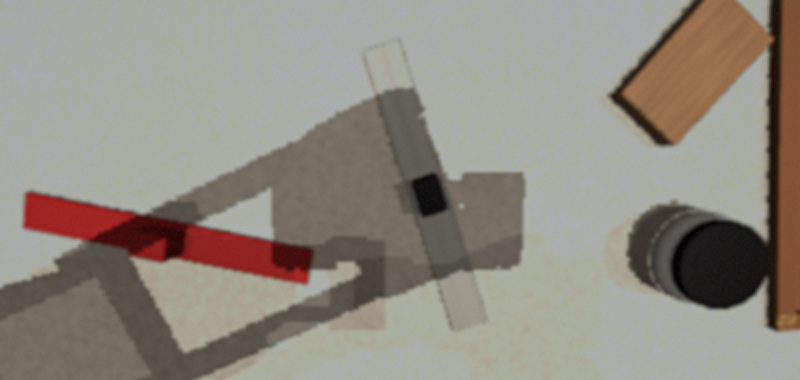

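Confirmed: steel plate with black grip at (430,195) in the crop; the red one at (170,240) is the decoy.

```bash
python3 - <<'E'
from h import *
b=[*BAR,0];q=tool(1.07,BYAW+np.pi,"h")[0]
j=np.array(current_joint_pos()); j[0]=.44; goto_joints(j)
move_gripper(.05)
move_ptp(gp(b,q,back=.12),q)
print("hit",servo_line(gp(b,q),q,rate=.12,contact_N=8),current_position()-gp(b,q),current_force())
move_gripper(0.0); print("gap",current_finger_gap(),current_force())
f0=np.array(current_force())
servo_line(gp(b,q,h=HG+.05),q,rate=.08); print("lifted",current_finger_gap(),np.array(current_force())-f0)
c=capture("side"); cv2.imwrite("pics/s5.png",c["image"])
a=c["image"][60:270,130:410]; cv2.imwrite("pics/v6.png",cv2.resize(a,(800,600),interpolation=cv2.INTER_CUBIC))
W=cloud(c);np.save("s5.npy",W)
print(current_clock())
E
```

```text
hit False [0.00088018 0.00036858 0.00068686] [-0.04840377  0.39641281  0.86031438]
gap 0.023394917170098447 [0.51149756 0.29508777 1.66551294]
lifted 0.023498691363590556 [-0.33448876 -0.70922635 -5.67345637]
19.025
```

View pics/v6.png

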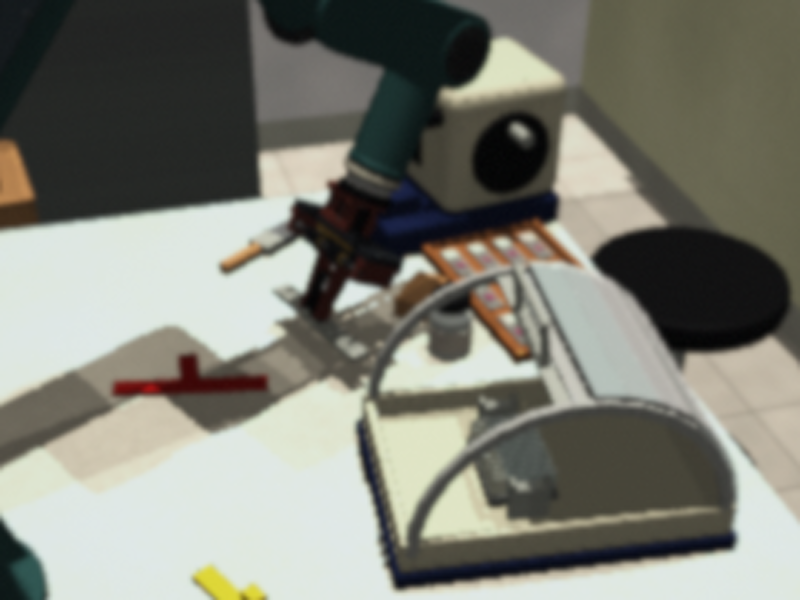

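```bash
python3 - <<'E'
from h import *
b=[*BAR,0];q=tool(1.07,BYAW+np.pi,"h")[0]; k=tool(1.07,YAW,"h")[0]
for h in(.28,.24,.2):
    if inverse_kinematics(gp(b,q,h=h),q) is not None: break
servo_line(gp(b,q,h=h),q,rate=.2)
J=inverse_kinematics(gp(SEAT,k,h=HG+.012,back=.2),k)
if J[5]>0: print("J6?",J)
J=np.array([-.08,.02,1.92,-.02,.70,-1.53])
w=J.copy(); w[0]=.44; w[1]=-.05
goto_joints(w); print(h,"way",current_position(),current_finger_gap())
move_ptp(gp(SEAT,k,h=HG+.012,back=.2),k); print(current_joint_pos(),current_position(),current_finger_gap(),current_force())
c=capture("wrist"); np.save("w6.npy",cloud(c)); cv2.imwrite("pics/w6.png",c["image"])
s=capture("scene"); np.save("s6.npy",cloud(s)); cv2.imwrite("pics/s6.png",s["image"])
cv2.imwrite("pics/v7.png",np.hstack([cv2.resize(c["image"],(480,360)),cv2.resize(s["image"][110:320,170:357],(320,360))]))
print(current_clock())
E
```

```text
0.28 way [0.47674621 0.2951603  0.32100072] 0.02370266419951602
[-0.07740711  0.02375853  1.92167592 -0.02239221  0.69565919 -1.52628556] [0.56322846 0.01993312 0.27982741] 0.023982576976373005 [ 0.53685831  0.05978944 -3.7416623 ]
24.0833
```

View pics/v7.png

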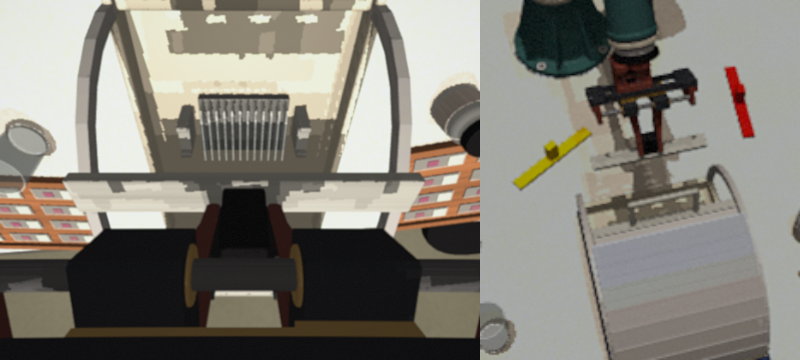

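The bar is held across the gripper at y≈190 in the wrist view, in line with both saddles at (187,130) and (303,130). Measure its pose relative to the saddles from this same view.

```bash
python3 - <<'E'
from h import *
W=np.load("w6.npy"); k=tool(1.07,YAW,"h")[0]
base=np.array(current_position())-(gp([0,0,0],k)) # expected bar underside centre
c,s=np.cos(YAW),np.sin(YAW)
def loc(o): 
    D=W-o; return D[...,0]*c+D[...,1]*s,-D[...,0]*s+D[...,1]*c,D[...,2]
d,t,z=loc(base); print("base",base)
m=(abs(d)<.03)&(abs(t)<.12)&(z>-.012)&(z<.02)
P=np.stack([d[m],t[m],z[m]],1);print(m.sum(),np.percentile(P,[1,50,99],axis=0).round(4))
top=m&(abs(t)>.035)
for sg in(1,-1):
    e=top&(sg*t>.06); print("end",sg,e.sum(),np.percentile(d[e],[1,50,99]).round(4),np.percentile(z[e],[1,20,50,80,99]).round(4))
T=np.stack([d[top],t[top],z[top]],1); u=T[(T[:,2]>.003)]
A=np.c_[u[:,:2],np.ones(len(u))]; print("plane",len(u),np.linalg.lstsq(A,u[:,2],rcond=None)[0].round(4))
r=cv2.minAreaRect(u[:,:2].astype(np.float32)); print(r)
d,t,z=loc(SEAT)
for sg in(1,-1):
    m=(abs(t-sg*.075)<.012)&(abs(d)<.035)&(z>.004)&(z<.014); print("lug",sg,m.sum(),np.percentile(d[m],[1,99]).round(4),np.percentile(t[m],[1,99]).round(4),np.median(z[m]).round(4))
E
```

```text
base [0.55415558 0.02135901 0.2616665 ]
18117 [[-0.0149 -0.0987 -0.0009]
 [-0.0082 -0.0011  0.0064]
 [ 0.0107  0.0965  0.0182]]
end 1 3620 [-0.0148 -0.0062  0.0108] [-0.0009  0.0052  0.0063  0.0067  0.0074]
end -1 3829 [-0.0149 -0.0063  0.0108] [-0.0009  0.0053  0.0063  0.0068  0.0075]
plane 10644 [ 0.0347 -0.0003  0.0064]
((-0.0018855994567275047, -0.0010573416948318481), (0.2006729692220688, 0.02742263488471508), 89.9001235961914)
lug 1 179 [-0.0231  0.0218] [0.0679 0.0813] 0.0079
lug -1 185 [-0.0235  0.0219] [-0.0812 -0.0679] 0.0082
```

```bash
cat > meas.py <<'E'
from h import *
def meas(W,base):
    c,s=np.cos(YAW),np.sin(YAW); D=W-base
    d,t,z=D[...,0]*c+D[...,1]*s,-D[...,0]*s+D[...,1]*c,D[...,2]
    m=(abs(d)<.03)&(abs(t)<.12)&(abs(t)>.035)&(z>.002)&(z<.012)
    u=np.stack([d[m],t[m],z[m]],1); r=cv2.minAreaRect(u[:,:2].astype(np.float32))
    v=u[(u[:,0]>r[0][0]-.009)]
    for _ in range(3):
        A=np.c_[v[:,:2],np.ones(len(v))]; co=np.linalg.lstsq(A,v[:,2],rcond=None)[0]
        v=v[abs(v[:,2]-A@co)<.001]
    g=(abs(W[...,2])<.008); 
    ab=W[g]; A=np.c_[ab[:,:2],np.ones(len(ab))]; cg=np.linalg.lstsq(A,ab[:,2],rcond=None)[0]
    return r,co,len(v),cg,len(ab)
E
python3 - <<'E'
from meas import *
k=tool(1.07,YAW,"h")[0]
for x in meas(np.load("w6.npy"),np.array(current_position())-gp([0,0,0],k)): print(x)
E
```

```text
((-0.0018855994567275047, -0.0010573416948318481), (0.2006729692220688, 0.02742263488471508), 89.9001235961914)
[-0.00464068 -0.00028796  0.00648577]
7729
[ 0.01298376 -0.00088486 -0.00864636]
48341
```

The bar is level to within 0.01 rad and sits about 1.3 mm back and 1 mm to the right relative to the saddles. Correct for that and lay it.

```bash
python3 - <<'E'
from meas import *
k=tool(1.07,YAW,"h")[0]
S=SEAT+np.array([np.cos(YAW),np.sin(YAW),0])*.0012+np.array([-np.sin(YAW),np.cos(YAW),0])*.001
hit=servo_line(gp(S,k,h=HG+.013),k,rate=.1,contact_N=10); print("hit",hit,current_force(),current_position()-gp(S,k))
if not hit:
    c=servo_line(gp(S,k,h=HG-.004),k,rate=.02,contact_N=3)
    print("contact",c,current_position()-gp(S,k),current_force())
    c=capture("wrist"); cv2.imwrite("pics/w7.png",c["image"]);W=cloud(c);np.save("w7.npy",W)
    for x in meas(W,S)[:2]: print(x)
    s=capture("side"); cv2.imwrite("pics/s7.png",s["image"])
    cv2.imwrite("pics/v8.png",np.hstack([cv2.resize(c["image"],(480,360)),cv2.resize(s["image"][120:280,240:400],(320,360))]))
print(current_clock())
E
```

```text
hit False [ 0.12383807  0.41747776 -3.717448  ] [1.12536149e-04 1.74506877e-05 1.35421452e-02]
contact True [-4.94577993e-06 -5.09282217e-06  1.43184336e-05] [-0.93650335  0.3353715   3.2804469 ]
((-0.0013823509216308594, -0.0006410777568817139), (0.2011481672525406, 0.047898270189762115), 89.83551788330078)
[-0.00278788 -0.00077869  0.00676044]
26.975
```

View pics/v8.png

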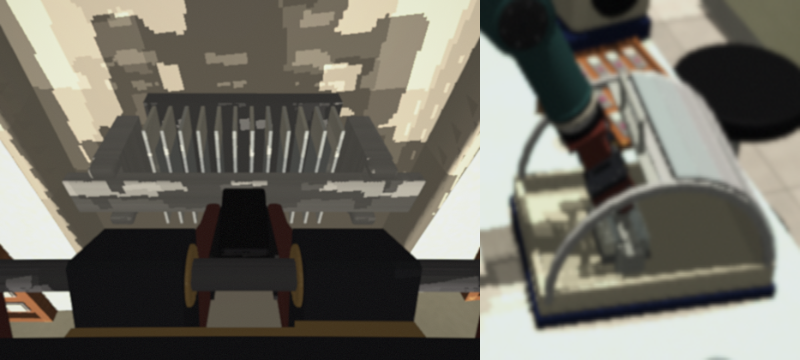

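Contact came exactly at seat height (a lug would be 10 mm higher). In the picture the bar lies across both saddles. Release, back off and check.

```bash
python3 - <<'E'
from meas import *
k=tool(1.07,YAW,"h")[0]; S=SEAT
move_gripper(.036); sleep(.2); print(current_finger_gap(),current_force())
z=Ro.from_quat(k).as_matrix()[:,2]
print("hit",servo_line(current_position()-.2*z,rate=.12,contact_N=8),current_force())
sleep(.3); c=capture("wrist"); cv2.imwrite("pics/w8.png",c["image"]);W=cloud(c)
for x in meas(W,S)[:3]: print(x)
D=W-S;cc,s=np.cos(YAW),np.sin(YAW); d,t,zz=D[...,0]*cc+D[...,1]*s,-D[...,0]*s+D[...,1]*cc,D[...,2]
for sg in(1,-1):
    m=(abs(t-sg*.09)<.008)&(abs(d)<.011)&(zz>.002)&(zz<.03); print("end top",sg,m.sum(),np.median(zz[m]).round(4))
    m=(abs(t-sg*.075)<.006)&(abs(d)>.016)&(abs(d)<.026)&(zz>.005)&(zz<.03); print("lug",sg,m.sum(),np.percentile(d[m],[1,99]).round(4),np.median(zz[m]).round(4))
rr=np.hypot(d-.033,W[...,2]-.045); m=(rr>.21)&(rr<.25)&(W[...,2]>.2); print("handle e",m.sum(),np.median(np.arctan2(W[...,2][m]-.045,-(d[m]-.033))) if m.any() else 0)
s=capture("scene")["image"]
cv2.imwrite("pics/v9.png",np.hstack([cv2.resize(c["image"],(440,330)),cv2.resize(s,(360,330))])); print(current_clock())
E
```

```text
0.03644346788902569 [ 0.00566209 -0.10628605 -0.2298592 ]
hit False [-1.08821056 -0.35019215 -0.215622  ]
((-0.0006138961762189865, 0.00036363303661346436), (0.1995396614074707, 0.04672694578766823), 89.68048095703125)
[ 0.00415766 -0.00043947  0.00681628]
1870
end top 1 253 0.0068
lug 1 143 [-0.0235  0.0216] 0.0083
end top -1 251 0.007
lug -1 143 [-0.0241  0.0212] 0.0085
handle e 1861 1.4280712455215179
29.825
```

View pics/v9.png

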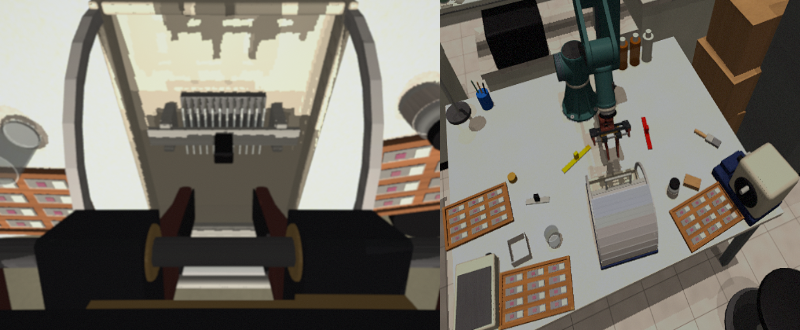

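The bar is seated: both plate tops are about 1.5 mm below the lug tops, as they should be (8 vs 10 mm). It is centred within 0.5 mm, and the shutter is still open.

```bash
python3 -c "
from bench import *
close_job()"
```

```text
the job is handed in; nothing more can be done
```

The shutter is fully open and the long bar lies across both saddles. I handed the job in at about 30 s of the 64 s allowed.

- **Shutter:** I gripped the handle and raised the shutter until it met the end stop, at the expected angle of 1.449 rad within 1 mm. It stayed open after I let go. The last view put the handle at 1.43 rad, as expected because the camera sees the rod's near side.
- **Picking up the bar:** I took the long grey bar, measured at 199 x 26 mm. Joint 5's range ruled out the direct leaning grasp, so I gripped it leaning outward and turned it half round, which is harmless because it is symmetric.
- **Laying the bar:** I lowered it slowly with the tool leaning back about 29°, and contact came at seat height.
- **Last checks:**
  - **Height and level:** the two ends are level within 0.2 mm. Both plate tops are about 1.5 mm below the lug tops, where about 2 mm was expected.
  - **Centring:** within about 0.5 mm along the bay's width. The front-to-back reading is less certain, because the saddle lugs were caught in that measurement.
  - **Contact:** the tool touched nothing while backing off.
  - **Other things on the bench:** in the last overview picture they looked unmoved, but I did not measure them.
- **Disagreement:** the overhead and side cameras put the bay about 10 mm further back than the wrist camera. I used the wrist camera because it matched the shutter's known radius, and the handle grasp and the contact height then fitted it.

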